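Square the plaques and thread the ruler out of its box

ROBOT

A 6-joint arm with a two-finger parallel gripper is mounted at the origin on the work surface. World frame = base frame: x ahead of the robot, y to its left, z up, the work surface at z = 0. Lengths are in m, angles in degrees, forces in N, time in s.
With the tool pointing down it reaches from about 0.25 to 0.775 m from the base axis. Payload 8.9 kg.
Tool frame: the origin (TCP) lies at the very end of the fingers, on their centre line; the grasp point (between the pads) lies 19 mm behind it; z points along the fingers, y is the direction in which the jaws open and shut (so a half turn about z gives the same grasp; the last joint's range is limited). The gripper opens to 85 mm and grips with 20 to 120 N. Pads are 22 mm wide; open, the fingers measure 114 mm over their backs; the gripper's body (76 mm by 85 mm) begins 54 mm behind the grasp point. The pads swing forward as they close: fully open they stand 13 mm farther back than shut.
Start: joints at [-83.44, 16.656, -8.789, 64.555, 0, 82.019], TCP at [0.132, -0.508, 0.231] pointing down, gripper open.
Joint ranges: [-144.48, 144.48], [-52.06, 99.96], [-74.48, 78.29], [-112.23, 115.85], [-86.99, 84.42], [-180, 180]. Speed limits (degrees/s): [127.2, 127.2, 159.86, 180, 180, 180].

INTERFACE

Orientations are given as [roll, pitch, yaw] about the fixed x, y, z axes, in that order (R = Rz(yaw) Ry(pitch) Rx(roll)).
In Python, from rig import bot, fingers, planner, viewer, recognise, masks_of, telemetry gives the robot as it stands. Calls block until the motion is done:
- bot.movep(position, orientation): joint-space move of the TCP to a pose.
- bot.move_linear(position, rot=None, v=0.15, max_force=None): straight line of the TCP; rot=None keeps the orientation; v is the mean speed in m/s. With max_force (N) it stops when the force on the tool has changed by that much, and returns True; else False.
- bot.set_joints(angles): joint-space move.
- fingers.command_gripper(opening, force=None): finger opening in m; force is the grip in N (None keeps the last); returns when the fingers have stopped.
- bot.pause(seconds).
- planner.ik(position, orientation): joint angles nearest the present ones, or None.
- viewer.get_image(name): name is "scene" or "top" or "wrist"; returns (picture, depth): 480x640x3 uint8, red, green, blue; 480x640 float32, m along the optical axis (not along the pixel's ray), 0 where there is no reading.
- viewer.camera_model(name): a dict with "intrinsics" (3x3 intrinsics, pixels), "rvec" (rotation vector, rad) and "tvec" (3), from world to camera coordinates, as OpenCV has them. Camera axes: x right, y down, z forward; pixel columns grow to the right and rows downward; lengths in m; the calibration is good to about 2 mm. The wrist camera is an equidistant fisheye: a pixel r from the principal point sees the ray r / f radians off the axis. A picture is of the moment at which its call begins: read the wrist's pose just before it. camera_model takes no time and is no camera call; for the wrist camera it gives the pose at the moment of the call.
A pose or a line that the arm cannot do raises bot.MotionError and nothing moves.
- bot.sign_off(): hands the job in, once; it reports no verdict.
Trained networks look in the newest picture that a camera, given by its name, has taken for a name from the list of things; names that differ only in an ending like _2 or _b are one class to them, and where a whole thing is asked for, a point or a joint stands for the part that bears it (a point fixed in the world has none). Each returns a list of dicts, best first, with "score" (0 to 1); they miss things now and then, are a little off and sometimes report something else, mostly with a low value. They report only what shows in the picture. A call takes as long as a camera call. They do not tell look-alikes from the thing itself.
- recognise(camera, name): "xy" ([column, row] in pixels, amid what is visible of it).
- masks_of(camera, name): "mask" (480x640 bool, what is visible of it) and "xy" ([column, row] in pixels, amid what is visible of it).
Readings, each from a call of its own:
- telemetry.get_time_s(): time.
- telemetry.get_qpos(): joint angles.
- telemetry.get_qd(): joint speeds.
- telemetry.get_tau(): joint torques, N m.
- telemetry.get_tool_pos(): TCP position.
- telemetry.get_tool_rot(): TCP orientation.
- telemetry.get_contact_force(): force on the tool from outside, world axes, zero at the start.
- telemetry.get_torque(): the same for the moment, N m.
- telemetry.get_grip_width(): finger opening in m.
Only numpy, scipy, OpenCV 4.12 (cv2) and the standard library are available. Lean on these libraries where they do the work, as an engineer would, in place of code of your own. Each camera call takes 0.05 s, during which the arm holds its last target.

TASK

First square up the three plaque blanks on their little plinth, tapping or pressing their long sides until the edges are flush one above the other. Then take the wooden ruler out of the marble box: its ends lie under the covers, so tilt it and bring it out end first through the opening. Finish still holding it in the air, level and lengthwise a little above the middle of the plaques without touching them, ready to measure; leave the pen pot, paperweight and card stand alone.

Things in the scene. Friction and masses are not known exactly. Their poses are not given: they have to be found in the camera images.
- ruler_box: Cream marble ruler box with dark wooden floor, fixed to the desk. Outside 316 (x, long) x 156 (y) x 62 mm high; origin at the centre of its underside, z up. Walls 8 mm, floor 6 mm; inside 300 x 140 mm. Over each end (x) a fixed marble cover 8 mm thick (its underside 54 mm above the desk) reaches 70 mm inwards, so the opening in the top is 160 mm (x) by 140 mm (y), centred.
- opening (a point): Centre of the ruler box's opening, level with its top, 62 mm above the desk; axes as the box.
- ruler_center (a point): Centre (half-way up) of the loose wooden ruler: 220 (x, long) x 28 (y) x 10 mm thick, about 50 g, a red band 10 mm wide round its middle. It lies flat on the floor of the ruler box, roughly along the box (within 0.1 rad) and within some 20 mm of its middle, its ends hidden under the covers.
- ruler: The same ruler; origin at the centre of its underside, x along its length, z up through its thickness.
- plinth: Dark wooden plinth fixed to the desk, 100 (x) x 34 (y) x 15 mm high, origin at the centre of its underside. The plaques lie on it lengthwise along its x and overhang its long sides, so fingers can reach down past them on both sides.
- low_center (a point): Centre of the lowest plaque (grey). All three plaques are loose rigid slabs 90 (x, long) x 45 (y) x 8 mm thick, about 90 g, stacked flat on the plinth; the centres lie 19, 27 and 35 mm above the desk. At the start they are staggered sideways (y) by up to 18 mm and slightly turned; their short ends are already even. Axes: x along the length, z up.
- mid_center (a point): Centre of the middle plaque (brick red), same size and axes.
- top_center (a point): Centre of the top plaque (cream marble), same size and axes.
- plaque_low: The lowest plaque; origin at the centre of its underside.
- plaque_mid: The middle plaque; origin at the centre of its underside.
- plaque_top: The top plaque; origin at the centre of its underside.
- pen_pot: Bystander: round marble pot, 72 mm across, with pens up to 145 mm high, loose; origin at the centre of its underside.
- paperweight: Bystander: white ball on a 75 mm square marble base, 70 mm high, loose; origin at the centre of its underside.
- card_stand: Bystander: marble stand 70 x 90 mm holding a card, 98 mm high, loose; origin at the centre of its underside.
Things that resemble listed ones, but are neither listed nor needed, are in the scene too. Of the things that look like the ruler, the smallest one is meant.

How it is judged (in metres and radians):
On the way, in this order (a step that is already met when the one before it is completed fails the run):
1. the three plaques lie square on the plinth, long edges flush, while the ruler is still in its box (y of mid_center in the frame of low_center between -0.003 and 0.003 m and x of mid_center in the frame of low_center between -0.008 and 0.008 m and angle between the x axis of each of mid_center, top_center and the x axis of low_center, either way round below 0.07 rad and y of top_center in the frame of low_center between -0.003 and 0.003 m and x of top_center in the frame of low_center between -0.008 and 0.008 m and height (world z) of low_center between 0.017 and 0.022 m and height (world z) of mid_center between 0.025 and 0.03 m and height (world z) of top_center between 0.033 and 0.038 m and height (world z) of ruler_center below 0.05 m), for 0.3 s.
2. the ruler is out of the box, in the fingers, clear above the opening (contact force between the fingers and ruler above 1 N and contact force between ruler and ruler_box below 0.1 N and contact force between ruler and plinth below 0.1 N and contact force between ruler and plaque_low below 0.1 N and contact force between ruler and plaque_mid below 0.1 N and contact force between ruler and plaque_top below 0.1 N and contact force between ruler and pen_pot below 0.1 N and contact force between ruler and paperweight below 0.1 N and contact force between ruler and card_stand below 0.1 N and height (world z) of ruler_center above 0.11 m), for 0.2 s.
At the end, for the whole second after the job is handed in: Plaques stacked within 3 mm sideways, 8 mm lengthwise, 0.07 rad. Ruler held still, touching only the fingers, centre 60 to 400 mm above the desk, within 40 mm of the stack centre from above, level within 13 degrees, along the plaques within 15 degrees. Bystanders upright (y of mid_center in the frame of low_center between -0.003 and 0.003 m and x of mid_center in the frame of low_center between -0.008 and 0.008 m and angle between the x axis of each of mid_center, top_center and the x axis of low_center, either way round below 0.07 rad and y of top_center in the frame of low_center between -0.003 and 0.003 m and x of top_center in the frame of low_center between -0.008 and 0.008 m and height (world z) of low_center between 0.017 and 0.022 m and height (world z) of mid_center between 0.025 and 0.03 m and height (world z) of top_center between 0.033 and 0.038 m and contact force between the fingers and ruler above 1 N and contact force between ruler and ruler_box below 0.1 N and contact force between ruler and plinth below 0.1 N and contact force between ruler and plaque_low below 0.1 N and contact force between ruler and plaque_mid below 0.1 N and contact force between ruler and plaque_top below 0.1 N and contact force between ruler and pen_pot below 0.1 N and contact force between ruler and paperweight below 0.1 N and contact force between ruler and card_stand below 0.1 N and horizontal distance between ruler_center and top_center below 0.04 m and height (world z) of ruler_center between 0.06 and 0.4 m and angle between ruler_center's own x axis and vertical between 1.34 and 1.8 rad and angle between the x axis of ruler_center and the x axis of top_center, either way round below 0.26 rad and linear speed of ruler below 0.03 m/s and angle between each of pen_pot, paperweight, card_stand's own z axis and vertical below 0.1 rad); the arm keeps its last pose, push and grip.
It fails at once if the pen pot is disturbed (moved more than 15 mm) (distance of pen_pot from where it was at the start of the episode above 0.015 m).
It fails at once if the paperweight is disturbed (moved more than 15 mm) (distance of paperweight from where it was at the start of the episode above 0.015 m).
It fails at once if the card stand is disturbed (moved more than 15 mm) (distance of card_stand from where it was at the start of the episode above 0.015 m).
It also fails if it takes over 56 s, if anything falls off the work surface, if the arm or the gripper's body presses on something with over 40 N, if the wrist force passes 120 N, or if a joint passes its speed limit or range.

## Working session

There is one attempt and no reset: what is moved stays moved. The work goes in short steps, each a Python script; the robot and the scene stay as the last script left them, time stands still between calls to the robot, and variables do not carry over. Pictures are saved under pics/ and viewed, and the job is handed in when it is done.

```bash
ls; mkdir -p pics; python3 - <<'E'
from rig import bot, fingers, planner, viewer, recognise, masks_of, telemetry
import cv2
for n in ["scene","top","wrist"]:
    p,d=viewer.get_image(n); cv2.imwrite(f"pics/{n}0.png",p[:,:,::-1])
    m=viewer.camera_model(n); print(n,m)
print(telemetry.get_time_s())
E
```

```text
pics
scene {'intrinsics': array([[490.00229186,   0.        , 325.83524533],
       [  0.        , 490.00229186, 241.79198426],
       [  0.        ,   0.        ,   1.        ]]), 'rvec': array([ 1.25351919,  2.50404545, -0.71873815]), 'tvec': array([ 0.29909589, -0.30139332,  1.33847846])}
top {'intrinsics': array([[533.24783968,   0.        , 315.87112556],
       [  0.        , 533.24783968, 236.55730462],
       [  0.        ,   0.        ,   1.        ]]), 'rvec': array([ 2.18953417, -2.17105622,  0.10302209]), 'tvec': array([0.00579712, 0.52597047, 1.23900098])}
wrist {'intrinsics': array([[371.64829954,   0.        , 323.1466964 ],
       [  0.        , 371.64829954, 235.5558397 ],
       [  0.        ,   0.        ,   1.        ]]), 'rvec': array([-2.28921863,  1.76919217,  0.27077454]), 'tvec': array([-0.52400546, -0.03936643,  0.38075428])}
0.15
```

View pics/scene0.png

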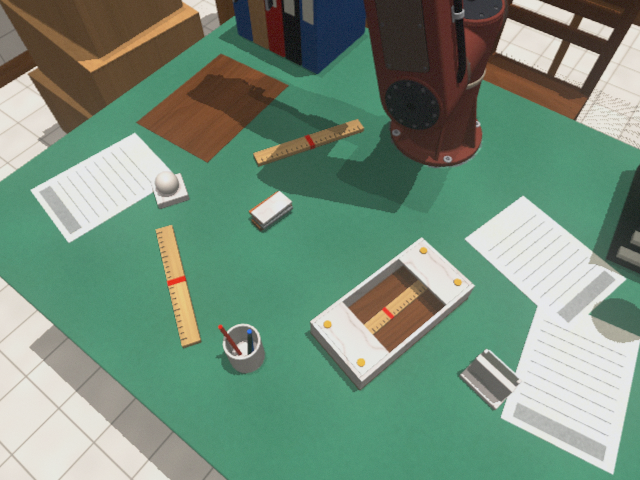

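View pics/top0.png

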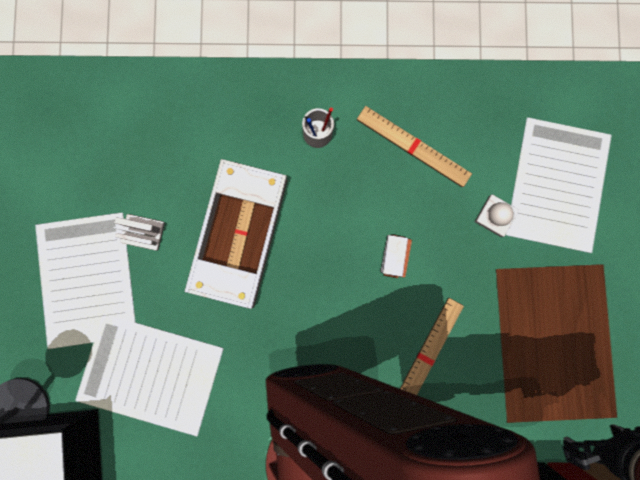

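View pics/wrist0.png

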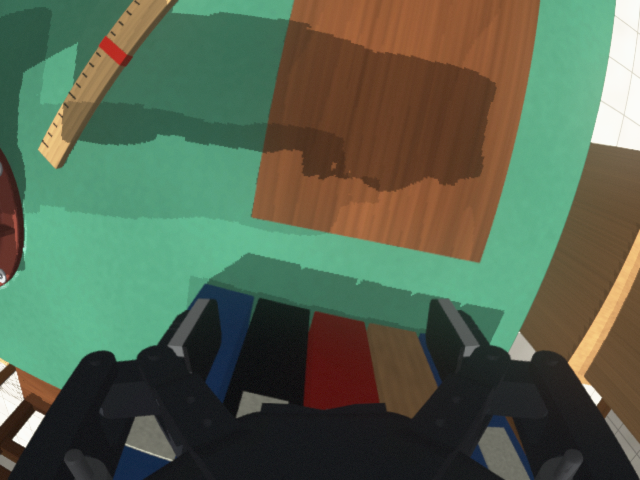

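```bash
cat > h.py <<'E'
from rig import bot, fingers, planner, viewer, recognise, masks_of, telemetry
import cv2, numpy as np
from scipy.spatial.transform import Rotation as Ro
def cam(n):
    m=viewer.camera_model(n); R=cv2.Rodrigues(np.array(m["rvec"]))[0]; return m["intrinsics"],R,np.array(m["tvec"])
def rays(uv,C,n):
    K,R,t=C; uv=np.asarray(uv,float).reshape(-1,2)
    a=(uv-[K[0,2],K[1,2]])/[K[0,0],K[1,1]]
    if n=="wrist":
        r=np.linalg.norm(a,axis=1); s=np.where(r>1e-9,np.tan(r)/np.maximum(r,1e-9),1); a=a*s[:,None]
    return np.c_[a,np.ones(len(a))]
def toz(uv,z,C,n):   # intersect with plane world z
    K,R,t=C; d=rays(uv,C,n)@R; o=-R.T@t
    return o+d*((z-o[2])/d[:,2])[:,None]
def dep(uv,d,C,n):
    K,R,t=C; return (rays(uv,C,n)*np.asarray(d).reshape(-1,1)-t)@R
def proj(P,C,n):
    K,R,t=C; p=np.asarray(P,float).reshape(-1,3)@R.T+t
    a=p[:,:2]/p[:,2:]
    if n=="wrist":
        r=np.linalg.norm(a,axis=1); a=a*(np.arctan(r)/np.maximum(r,1e-9))[:,None]
    return a*[K[0,0],K[1,1]]+[K[0,2],K[1,2]]
def crop(img,x0,x1,y0,y1,k,name):
    cv2.imwrite("pics/"+name,cv2.resize(img[y0:y1,x0:x1,::-1],None,fx=k,fy=k,interpolation=cv2.INTER_CUBIC))
E
python3 - <<'E'
from h import *
np.set_printoptions(precision=4,suppress=True)
p,d=viewer.get_image("top"); C=cam("top")
for n in ["ruler_box","ruler","plinth","plaque_top","plaque_mid","plaque_low","pen_pot","paperweight","card_stand"]:
    for r in masks_of("top",n):
        m=r["mask"]; 
        if m.sum()<20: continue
        v,u=np.nonzero(m&(d>0)); P=dep(np.c_[u,v],d[v,u],C,"top")
        top=np.percentile(P[:,2],90)
        rect=cv2.minAreaRect(P[:,:2].astype(np.float32)*1000)
        print(n,round(r["score"],2),np.round(r["xy"]),m.sum(),"z",P[:,2].min().round(3),top.round(3),"rect",np.round(rect[0],1),np.round(rect[1],1),round(rect[2],1))
crop(p,180,290,150,315,3.5,"box.png")
crop(p,360,430,215,295,7,"stack.png")
p,d=viewer.get_image("scene"); crop(p,230,310,180,240,8,"stack_s.png")
print(viewer.camera_model("top"))
E
```

```text
ruler_box 0.79 [235. 238.] 8824 z -0.005 0.064 rect [534.7 202.1] [172.2 334.2] 76.2
ruler_box 0.69 [317. 128.] 993 z 0.002 0.089 rect [788.1  11.6] [86.8 70.5] 11.0
ruler 0.87 [415. 149.] 2236 z -0.005 0.018 rect [ 752. -226.] [312.3  48.6] 57.0
ruler 0.7 [384. 265.] 25 z 0.002 0.027 rect [ 477.4 -150. ] [ 4.9 65.2] 79.0
ruler 0.69 [240. 236.] 834 z -0.001 0.019 rect [531.8 192.3] [ 33.2 165.2] 77.4
ruler 0.65 [433. 346.] 1790 z -0.002 0.018 rect [ 265.6 -249.8] [152.4 246.5] 29.2
plaque_top 0.66 [392. 254.] 722 z 0.032 0.043 rect [ 482.2 -173.5] [45.2 89.6] 82.0
plaque_mid 0.6 [405. 254.] 131 z -0.003 0.035 rect [ 477.6 -202.2] [14.6 83.3] 83.4
pen_pot 0.94 [316. 125.] 962 z 0.002 0.09 rect [790.9   9.3] [92.8 68. ] 0.2
paperweight 0.72 [232. 238.] 8873 z -0.006 0.064 rect [529.4 203.2] [174.4 321.6] 76.0
paperweight 0.57 [493. 218.] 1095 z -0.005 0.067 rect [ 584.7 -422.8] [75.6 84.6] 60.2
card_stand 0.81 [142. 232.] 1265 z -0.006 0.085 rect [536.6 435.8] [112.5  70.4] 78.1
{'intrinsics': array([[533.2478,   0.    , 315.8711],
       [  0.    , 533.2478, 236.5573],
       [  0.    ,   0.    ,   1.    ]]), 'rvec': array([ 2.1895, -2.1711,  0.103 ]), 'tvec': array([0.0058, 0.526 , 1.239 ])}
```

View pics/box.png

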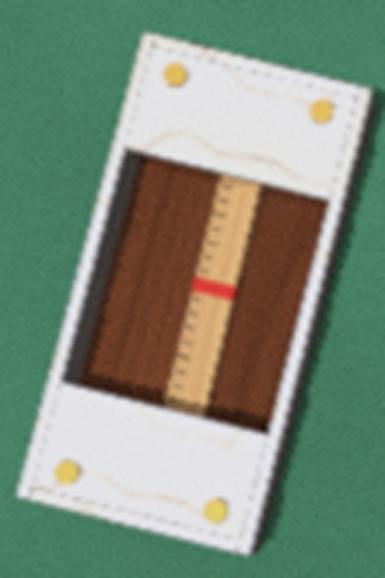

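View pics/stack.png

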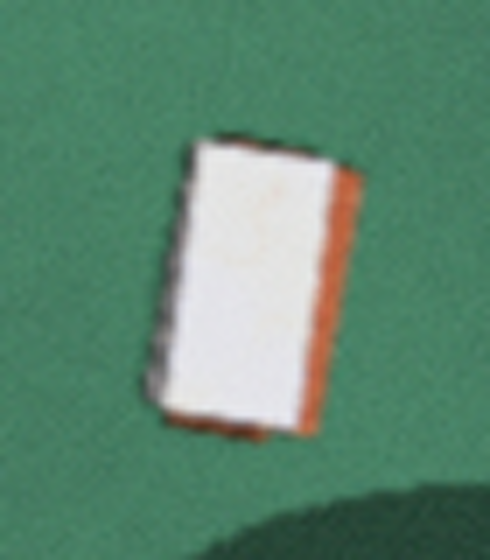

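View pics/stack_s.png

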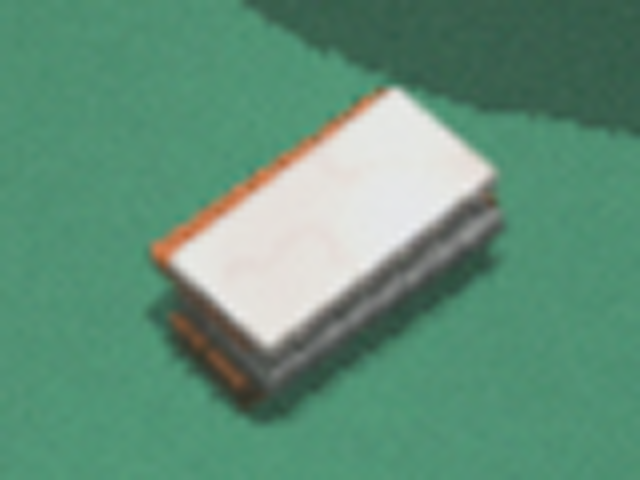

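The three ruler look-alikes, in top-view pixels, are:
- (415,149): large ruler on the desk, about 300 mm long
- (433,346): ruler on the desk near the base, partly hidden
- (241,234): ruler in the box, about 28 mm wide with its ends under the covers

I choose (241,234): it is the smallest and it lies in the box. The close crop confirms it. The plaque stack is at (396,255). Next I look at both from the wrist.

```bash
python3 - <<'E'
from h import *
np.set_printoptions(precision=4,suppress=True)
print(telemetry.get_tool_rot())
for y in (-8,172):
    print(y, planner.ik([0.482,-0.18,0.16],[180,0,y]))
for y in (-14,166):
  for pit in (0,25,-25):
    R=Ro.from_euler('z',y,degrees=True)*Ro.from_euler('y',pit,degrees=True)*Ro.from_euler('x',180,degrees=True)
    print(y,pit, planner.ik([0.55,0.195,0.1],R.as_euler('xyz',degrees=True)), planner.ik([0.6,0.195,0.2],R.as_euler('xyz',degrees=True)))
q=planner.ik([0.42,-0.18,0.20],[180,0,-8]); print(q)
bot.movep([0.42,-0.18,0.20],[180,0,-8])
C=cam("wrist"); p,d=viewer.get_image("wrist"); cv2.imwrite("pics/w1.png",p[:,:,::-1]); np.savez("w1.npz",p=p,d=d,K=C[0],R=C[1],t=C[2])
print("cam",-C[1].T@C[2], telemetry.get_tool_pos(), telemetry.get_time_s())
E
```

```text
[179.9989   0.0016  14.5412]
-8 [-28.6233  18.5382 -17.405   54.0568   0.     159.3767]
172 [-28.6233  18.5382 -17.405   54.0568   0.     -20.6233]
-14 0 [  12.3452   28.7168  -11.2196   50.0636    0.     -153.6548] [  11.3688   29.2864    5.7429   66.4566    0.     -154.6312]
-14 25 [   7.3734   48.1294   19.0588   84.4017    8.86   -160.4707] [   6.8814   52.5517   43.0282  104.0183    8.6638 -160.9272]
-14 -25 [  19.8535   17.562   -36.906    14.363   -13.6169 -148.7027] [  17.9674   14.5591  -22.8499   31.0076  -12.9293 -150.5072]
166 0 [ 12.3452  28.7168 -11.2196  50.0636   0.      26.3452] [11.3688 29.2864  5.7429 66.4566  0.     25.3688]
166 25 [ 19.8535  17.562  -36.906   14.363  -13.6169  31.2973] [ 17.9674  14.5591 -22.8499  31.0076 -12.9293  29.4928]
166 -25 [ 7.3734 48.1294 19.0588 84.4017  8.86   19.5293] [  6.8814  52.5517  43.0282 104.0183   8.6638  19.0728]
[-32.3786  10.5542 -21.7861  57.6597   0.     155.6214]
cam [ 0.4947 -0.1913  0.3432] [ 0.4199 -0.1808  0.2001] 2.3583
```

View pics/w1.png

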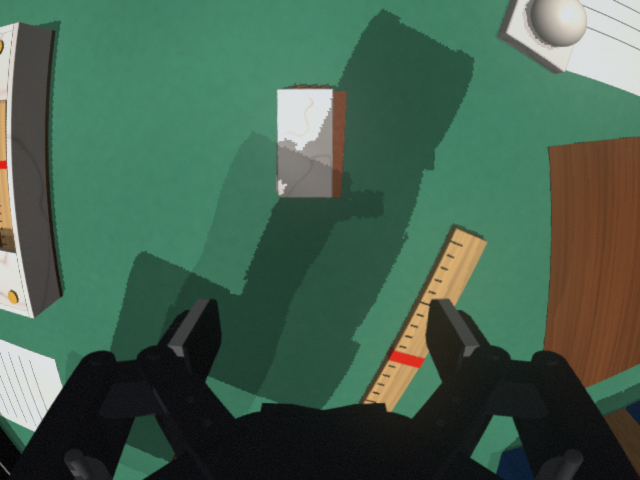

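```bash
python3 - <<'E'
from h import *
np.set_printoptions(precision=4,suppress=True)
z=np.load("w1.npz"); p,d=z["p"],z["d"]; C=(z["K"],z["R"],z["t"])
crop(p,255,365,75,210,4.4,"w1c.png")
# predicted overlays: top plane corner check
v,u=np.mgrid[82:200,270:352]; P=dep(np.c_[u.ravel(),v.ravel()],d[82:200,270:352].ravel(),C,"wrist")
for lo,hi in ((.034,.044),(.027,.034),(.018,.027),(.01,.018)):
    s=(P[:,2]>lo)&(P[:,2]<hi); 
    r=cv2.minAreaRect(P[s,:2].astype(np.float32)*1000) if s.sum()>5 else None
    print(lo,s.sum(),r)
E
```

```text
0.034 5975 ((480.6132507324219, -178.35739135742188), (54.49796676635742, 90.60740661621094), 81.24310302734375)
0.027 1196 ((476.35980224609375, -200.5889129638672), (10.95508861541748, 89.52481079101562), 80.098388671875)
0.018 90 ((486.8196105957031, -150.60650634765625), (4.239055633544922, 90.11280822753906), 77.41087341308594)
0.01 108 ((528.8816528320312, -184.15261840820312), (33.035701751708984, 2.9073262214660645), 80.57244873046875)
```

View pics/w1c.png

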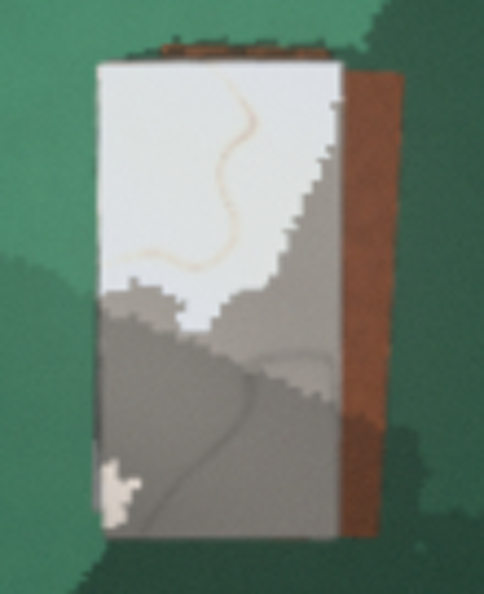

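```bash
python3 - <<'E'
from h import *
np.set_printoptions(precision=4,suppress=True)
z=np.load("w1.npz"); C=(z["K"],z["R"],z["t"])
f=lambda a:np.array(a)/4.4+[255,75]
print("plinth far",toz(f([[165,46],[330,50]]),.015,C,"wrist"))
print("top corners",toz(f([[98,62],[342,62],[340,537],[103,537]]),.039,C,"wrist"))
print("mid edge",toz(f([[403,72],[378,535]]),.031,C,"wrist"))
print("low edge",toz(f([[97,400],[94,510]]),.023,C,"wrist"))
C=cam("top"); g=lambda a:np.array(a)/7+[360,215]
print("plinth near",toz(g([[165,420],[265,435]]),.015,C,"top"))
print("plinth far",toz(g([[220,138],[330,155]]),.015,C,"top"))
print("low edge",toz(g([[190,145],[145,400]]),.023,C,"top"))
E
```

```text
plinth far [[ 0.5323 -0.1694  0.015 ]
 [ 0.5267 -0.2014  0.015 ]]
top corners [[ 0.5286 -0.1584  0.039 ]
 [ 0.5218 -0.2025  0.039 ]
 [ 0.4334 -0.1901  0.039 ]
 [ 0.4398 -0.1454  0.039 ]]
mid edge [[ 0.5192 -0.2139  0.031 ]
 [ 0.4312 -0.1974  0.031 ]]
low edge [[ 0.4644 -0.1464  0.023 ]
 [ 0.4426 -0.1421  0.023 ]]
plinth near [[ 0.4366 -0.1509  0.015 ]
 [ 0.4318 -0.1848  0.015 ]]
plinth far [[ 0.5326 -0.1699  0.015 ]
 [ 0.5271 -0.2074  0.015 ]]
low edge [[ 0.5294 -0.1586  0.023 ]
 [ 0.4431 -0.1431  0.023 ]]
```

```bash
python3 - <<'E'
from h import *
np.set_printoptions(precision=4,suppress=True)
c=np.array([0.482,-0.1766]); a=np.deg2rad(-10); ax=np.array([np.cos(a),np.sin(a)])
rot=[180,0,170]
P=lambda s,z:[*(c+s*ax),z]
fingers.command_gripper(0.085,20)
bot.movep(P(0,0.07),rot)
print(bot.move_linear(P(0,0.007),v=0.06,max_force=6),telemetry.get_tool_pos())
for s in (0,28,-28):
    if s: bot.move_linear(P(s/1000,0.007),v=0.08,max_force=15)
    fingers.command_gripper(0.040,25)
    print(s,telemetry.get_grip_width(),telemetry.get_contact_force())
    fingers.command_gripper(0.070)
fingers.command_gripper(0.085)
print(telemetry.get_contact_force())
bot.move_linear(P(0.0,0.06),v=0.1); bot.move_linear([*(c+0.07*ax),0.2],v=0.2)
C=cam("wrist"); p,d=viewer.get_image("wrist"); cv2.imwrite("pics/w2.png",p[:,:,::-1]); np.savez("w2.npz",p=p,d=d,K=C[0],R=C[1],t=C[2])
p,d=viewer.get_image("scene"); crop(p,230,310,180,240,8,"stack_s2.png")
print(telemetry.get_time_s())
E
```

```text
False [ 0.4823 -0.1767  0.0074]
0 0.04485358992617121 [0.64   3.1824 6.4022]
28 0.04448329061063039 [-1.6303  0.4371  2.238 ]
-28 0.04472494790137369 [1.2872 0.6123 0.8311]
[ 0.5853 -0.1836 -0.2299]
11.9917
```

View pics/w2.png

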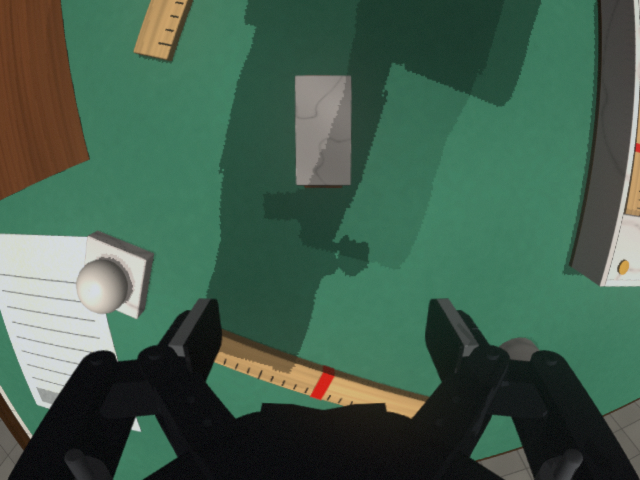

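View pics/stack_s2.png

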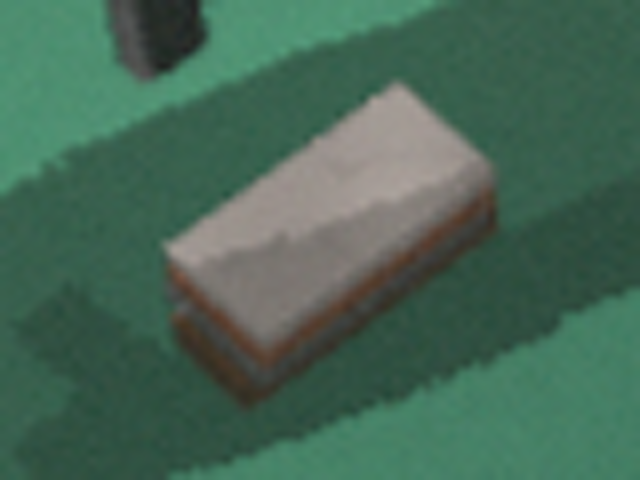

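```bash
python3 - <<'E'
from h import *
np.set_printoptions(precision=4,suppress=True)
c=np.array([0.482,-0.1766]); a=np.deg2rad(-10); ax=np.array([np.cos(a),np.sin(a)])
R=Ro.from_euler('z',170,degrees=True)*Ro.from_euler('y',40,degrees=True)*Ro.from_euler('x',180,degrees=True)
rot=R.as_euler('xyz',degrees=True)
bot.movep([*(c+0.04*ax),0.13],rot)
C=cam("wrist"); p,d=viewer.get_image("wrist"); cv2.imwrite("pics/w3.png",p[:,:,::-1])
u=proj([[*c,0.03]],C,"wrist")[0].astype(int); print(u,-C[1].T@C[2],telemetry.get_time_s())
crop(p,max(u[0]-80,0),u[0]+80,max(u[1]-60,0),u[1]+60,5,"w3c.png")
E
```

```text
[323  85] [ 0.3745 -0.1582  0.1915] 13.2583
```

View pics/w3c.png

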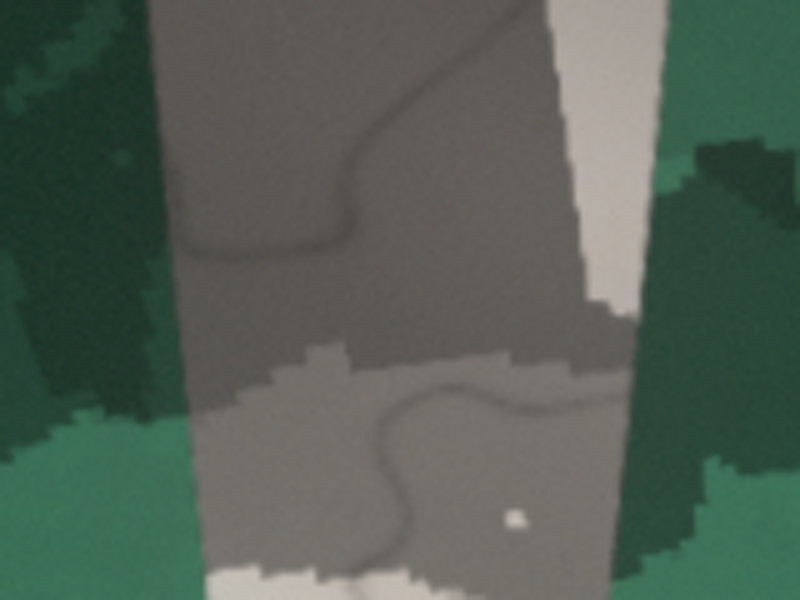

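```bash
python3 - <<'E'
from h import *
p=cv2.imread("pics/w3.png")[:,:,::-1]
crop(p,250,400,0,200,4,"w3d.png")
E
```

```text
(no output)
```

View pics/w3d.png

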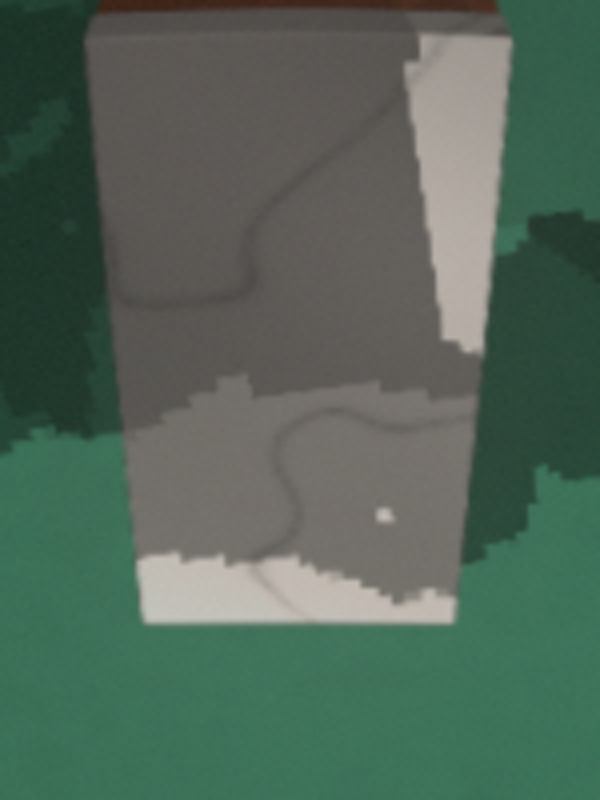

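```bash
python3 - <<'E'
from h import *
c=np.array([0.482,-0.1766]); a=np.deg2rad(-10); ax=np.array([np.cos(a),np.sin(a)])
bot.move_linear([*(c-0.05*ax),0.10],v=0.15)
C=cam("wrist"); p,d=viewer.get_image("wrist"); cv2.imwrite("pics/w4.png",p[:,:,::-1])
u=proj([[*(c-0.045*ax),0.03]],C,"wrist")[0].astype(int); print(u,telemetry.get_time_s())
crop(p,max(u[0]-65,0),u[0]+65,max(u[1]-50,0),u[1]+50,6,"w4c.png")
E
```

```text
[324 184] 14.0917
```

View pics/w4c.png

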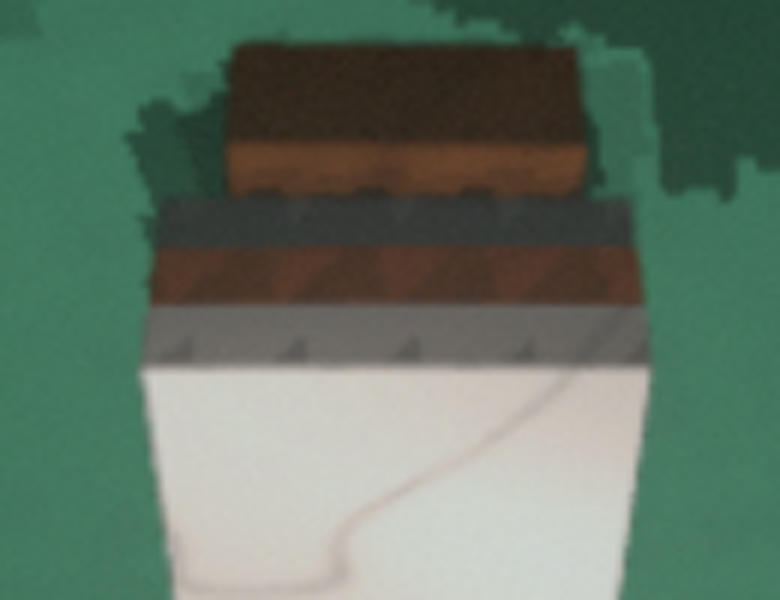

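The view at (396,300) shows the end faces of all three plaques flush: low spans columns 158–633, mid 152–641 and top 143–650, all centred at about 396. Next is a wrist view of the box.

```bash
python3 - <<'E'
from h import *
np.set_printoptions(precision=4,suppress=True)
a=np.deg2rad(-14); ax=np.array([np.cos(a),np.sin(a)]); c=np.array([.533,.202])
x,y,z=telemetry.get_tool_pos(); bot.move_linear([x-0.03,y,0.2],v=0.2)
bot.movep([*(c+0.07*ax),0.25],[180,0,166])
C=cam("wrist"); p,d=viewer.get_image("wrist"); cv2.imwrite("pics/w5.png",p[:,:,::-1]); np.savez("w5.npz",p=p,d=d,K=C[0],R=C[1],t=C[2])
print(telemetry.get_time_s(),-C[1].T@C[2],telemetry.get_tool_pos())
E
```

```text
16.3333 [0.5274 0.2023 0.3925] [0.6009 0.1837 0.2498]
```

View pics/w5.png

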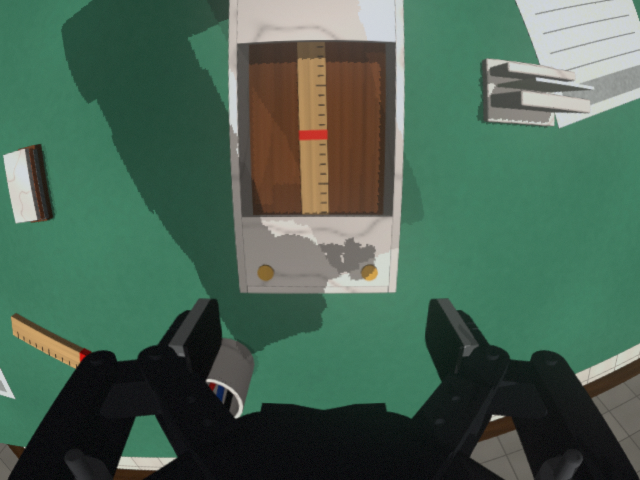

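```bash
python3 - <<'E'
from h import *
z=np.load("w5.npz"); crop(z["p"],225,410,20,230,3.5,"w5c.png")
E
```

```text
(no output)
```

View pics/w5c.png

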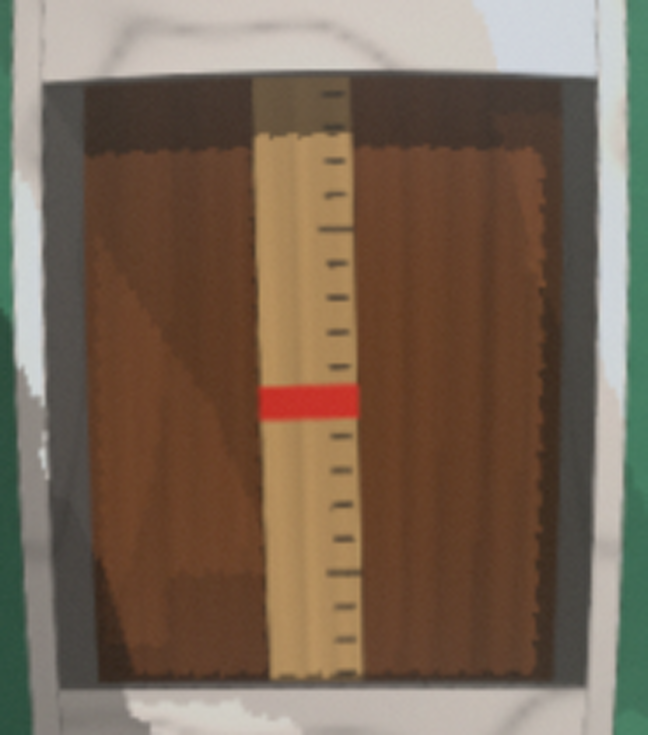

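```bash
python3 - <<'E'
from h import *
np.set_printoptions(precision=4,suppress=True)
z=np.load("w5.npz"); C=(z["K"],z["R"],z["t"])
f=lambda a:np.array(a)/3.5+[225,20]
o=toz(f([[42,82],[597,78],[585,685],[58,688]]),.062,C,"wrist")[:,:2]; print("open",o,o.mean(0))
n=(o[0]+o[1])/2; fa=(o[2]+o[3])/2; print(fa-n,np.linalg.norm(fa-n),np.degrees(np.arctan2(*(fa-n)[::-1])),np.linalg.norm(o[0]-o[1]),np.linalg.norm(o[2]-o[3]))
r=toz(f([[309,403],[252,80],[350,80],[270,675],[362,675],[260,403],[359,403]]),.016,C,"wrist")[:,:2]; print("band",r[0])
A=(r[1]+r[2])/2;B=(r[3]+r[4])/2; print(A,B,np.degrees(np.arctan2(*(B-A)[::-1])),np.linalg.norm(r[1]-r[2]),np.linalg.norm(r[3]-r[4]),np.linalg.norm(r[5]-r[6]))
C=cam("top"); g=lambda a:np.array(a)/3.5+[180,150]
print("top band",toz(g([213,289]),.016,C,"top"))
o=toz(g([[128,151],[327,200],[268,432],[65,381]]),.062,C,"top")[:,:2]; print(o.mean(0))
E
```

```text
open [[0.4351 0.147 ]
 [0.4689 0.2831]
 [0.6233 0.2446]
 [0.5901 0.1087]] [0.5293 0.1959]
[ 0.1547 -0.0384] 0.15937400270641125 -13.93680656900217 0.14018971892386622 0.1399607863210191
band [0.5357 0.1904]
[0.4431 0.2113] [0.6142 0.1726] -12.750463978541479 0.027816373984301365 0.027407363265357268 0.028349098671485027
top band [[0.5344 0.1887 0.016 ]]
[0.5292 0.1929]
```

```bash
python3 - <<'E'
from h import *
np.set_printoptions(precision=4,suppress=True)
y=-12.75; a=np.deg2rad(y); ax=np.array([np.cos(a),np.sin(a)]); g=np.array([.5353,.1900])+0.030*ax
rot=[180,0,180+y]
for zz,rr in ((.06,rot),): assert planner.ik([*g,zz],rr) is not None
fingers.command_gripper(0.044,60)
bot.movep([*g,0.11],rot)
h=bot.move_linear([*g,0.004],v=0.06,max_force=5)
t=telemetry.get_tool_pos(); print(h,t,telemetry.get_contact_force())
bot.move_linear([*g,max(t[2]+0.0025,0.0075)],v=0.05)
fingers.command_gripper(0.020,60)
print(telemetry.get_grip_width(),telemetry.get_tool_pos(),telemetry.get_contact_force(),telemetry.get_time_s())
C=cam("wrist"); p,d=viewer.get_image("wrist"); cv2.imwrite("pics/w6.png",p[:,:,::-1])
E
```

```text
False [0.5648 0.1834 0.0043] [0.2213 0.0716 0.2914]
0.025989663558769735 [0.5647 0.1834 0.0079] [-0.9735 -0.3433  4.8497] 19.9083
```

View pics/w6.png

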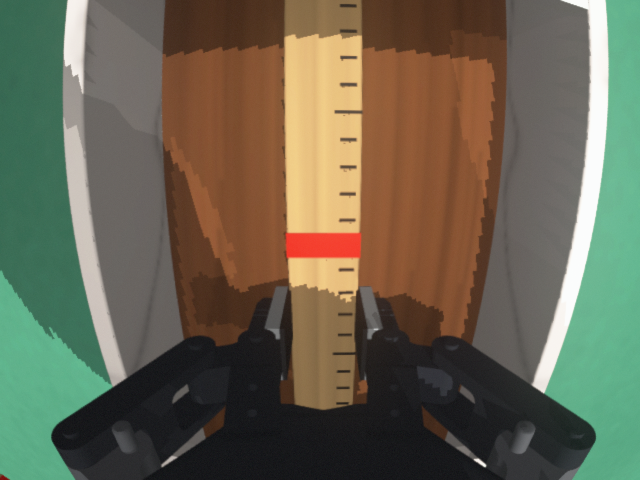

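```bash
python3 - <<'E'
from h import *
np.set_printoptions(precision=4,suppress=True)
t=telemetry.get_tool_pos()
fingers.command_gripper(0.034,60)
h=bot.move_linear([t[0],t[1],0.001],v=0.03,max_force=5)
q=telemetry.get_tool_pos(); print(h,q,telemetry.get_contact_force())
bot.move_linear([t[0],t[1],q[2]+0.0015],v=0.03)
fingers.command_gripper(0.020,60)
print(telemetry.get_grip_width(),telemetry.get_tool_pos(),telemetry.get_contact_force(),telemetry.get_time_s())
E
```

```text
True [0.565  0.1835 0.0052] [-1.895  -0.8866  9.8721]
0.02614867524452611 [0.5648 0.1835 0.0068] [-0.4086  0.9099  4.3868] 20.8917
```

```bash
cat >> h.py <<'E'
Y=-12.75; AX=np.array([np.cos(np.deg2rad(Y)),np.sin(np.deg2rad(Y)),0])
def rt(th,y=Y):
    return (Ro.from_euler('z',180+y,degrees=True)*Ro.from_euler('y',th,degrees=True)*Ro.from_euler('x',180,degrees=True)).as_euler('xyz',degrees=True)
E
python3 - <<'E'
from h import *
np.set_printoptions(precision=4,suppress=True)
Z=np.array([0,0,1]); t=np.array(telemetry.get_tool_pos())
g=lambda:(round(telemetry.get_grip_width(),4),np.array(telemetry.get_contact_force()))
bot.move_linear(t+.003*Z,v=.03); print(g())
T0=t+.003*Z-.0425*AX
print(bot.move_linear(T0,v=.06,max_force=10),g(),telemetry.get_tool_pos())
C=cam("wrist"); p,d=viewer.get_image("wrist"); cv2.imwrite("pics/w7.png",p[:,:,::-1])
print(telemetry.get_time_s())
E
```

```text
(0.026, array([0.0525, 0.1561, 0.4344]))
False (0.0264, array([-0.162 ,  0.165 , -0.6685])) [0.5238 0.1929 0.01  ]
22.05
```

View pics/w7.png

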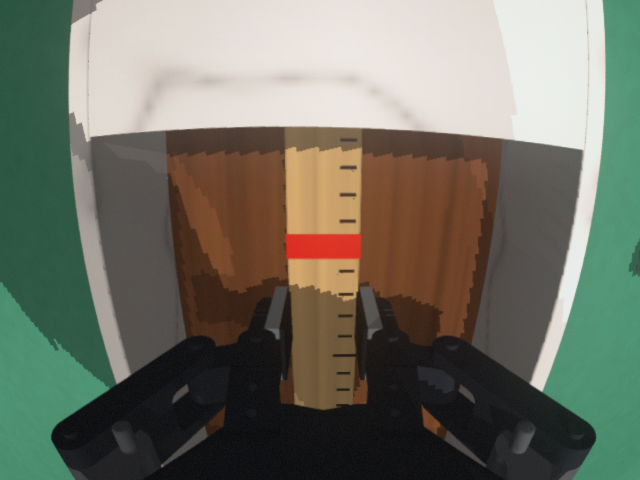

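```bash
python3 - <<'E'
from h import *
np.set_printoptions(precision=4,suppress=True)
Z=np.array([0,0,1]); T0=np.array(telemetry.get_tool_pos()); s=.14
P=T0-s*AX
for th in (11,22):
    r=np.deg2rad(th); T=P+s*(np.cos(r)*AX+np.sin(r)*Z)
    hit=bot.move_linear(T,rot=list(rt(th)),v=.06,max_force=8)
    print(th,hit,telemetry.get_tool_pos(),round(telemetry.get_grip_width(),4),np.array(telemetry.get_contact_force()))
    if hit: break
C=cam("wrist"); p,d=viewer.get_image("wrist"); cv2.imwrite("pics/w8.png",p[:,:,::-1])
p,d=viewer.get_image("scene"); crop(p,290,490,200,400,3,"s8.png")
print(telemetry.get_time_s())
E
```

```text
11 False [0.5217 0.1935 0.0368] 0.0262 [ 0.1362 -1.3207 -0.1309]
22 False [0.5145 0.1952 0.0623] 0.0263 [ 0.6269  0.0849 -0.3625]
23.35
```

View pics/w8.png

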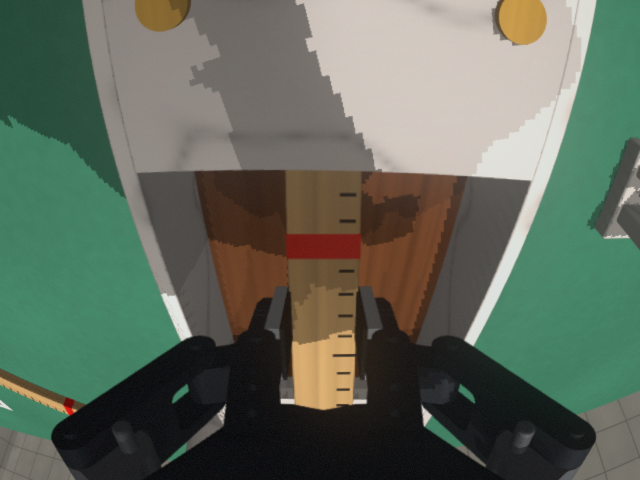

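View pics/s8.png

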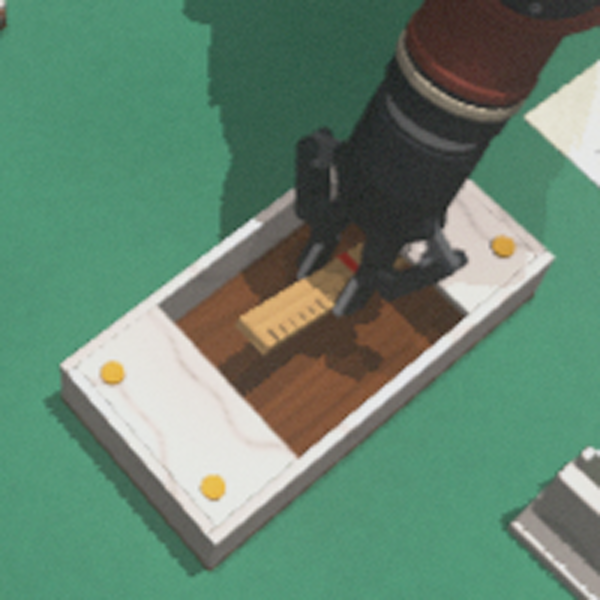

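The ruler has tilted with its far end through the opening, and nothing is touching. Now I pull it out along its axis, then lift.

```bash
python3 - <<'E'
from h import *
np.set_printoptions(precision=4,suppress=True)
Z=np.array([0,0,1]); T=np.array(telemetry.get_tool_pos()); r=np.deg2rad(22)
g=lambda:(telemetry.get_tool_pos(),round(telemetry.get_grip_width(),4),np.array(telemetry.get_contact_force()))
h=bot.move_linear(T+.092*(np.cos(r)*AX+np.sin(r)*Z),v=.08,max_force=8); print(h,g())
if not h:
    T=np.array(telemetry.get_tool_pos())
    h=bot.move_linear([T[0],T[1],.235],v=.12,max_force=8); print(h,g())
    bot.move_linear([T[0]-.05,T[1],.22],rot=list(rt(0)),v=.12); bot.pause(.3); print(g())
C=cam("wrist"); p,d=viewer.get_image("wrist"); cv2.imwrite("pics/w9.png",p[:,:,::-1])
p,d=viewer.get_image("scene"); cv2.imwrite("pics/s9.png",p[:,:,::-1])
print(telemetry.get_time_s())
E
```

```text
False (array([0.5974, 0.1762, 0.0964]), 0.0259, array([ 0.5007,  0.5798, -0.3698]))
False (array([0.5969, 0.1761, 0.2341]), 0.0262, array([ 0.109 , -0.0442, -0.7928]))
(array([0.5472, 0.1765, 0.2204]), 0.0264, array([-0.2731, -0.6336, -1.698 ]))
26.9417
```

View pics/w9.png

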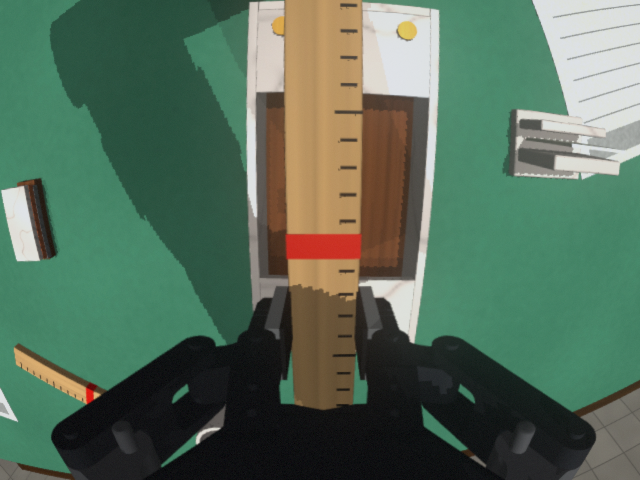

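View pics/s9.png

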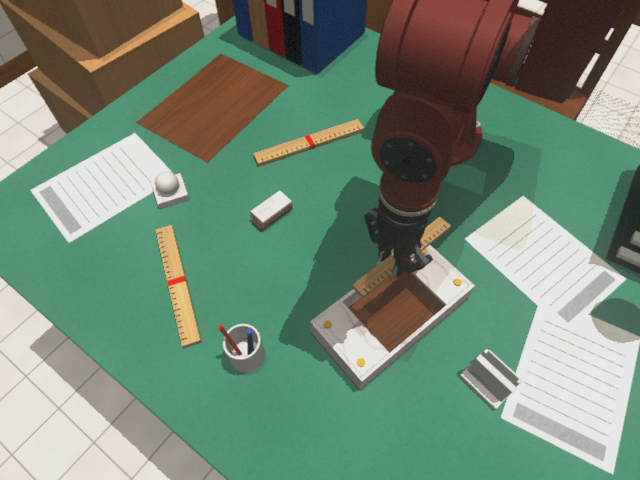

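```bash
python3 - <<'E'
from h import *
np.set_printoptions(precision=4,suppress=True)
a=np.deg2rad(-10); ax=np.array([np.cos(a),np.sin(a)]); c=np.array([.482,-.1766])+.03*ax
rot=list(rt(0,-10))
bot.movep([*c,.2],rot)
print(bot.move_linear([*c,.085],v=.08,max_force=6)); bot.pause(.5)
print(telemetry.get_tool_pos(),telemetry.get_tool_rot(),telemetry.get_grip_width(),np.array(telemetry.get_contact_force()))
C=cam("wrist"); p,d=viewer.get_image("wrist"); cv2.imwrite("pics/w10.png",p[:,:,::-1])
S=np.array([.482,-.1766]); print("plaque proj",proj([[*S,.039],[*(S-.045*ax),.039],[*(S),.098]],C,"wrist"))
m=(p[:,:,0]>120)&(p[:,:,1]<70)&(p[:,:,2]<70); v,u=np.nonzero(m[200:300,270:380]); 
if len(u): print("band",u.mean()+270,v.mean()+200,toz([[u.mean()+270,v.mean()+200]],.095,C,"wrist"),np.median(d[v+200,u+270]))
uu,vv=np.meshgrid(np.arange(300,350,3),np.arange(0,285,5)); Q=dep(np.c_[uu.ravel(),vv.ravel()],d[vv,uu].ravel(),C,"wrist"); 
k=(Q[:,2]>.07)&(Q[:,2]<.13); Q=Q[k]; s=(Q[:,:2]-S)@ax; print("slope deg",np.degrees(np.arctan(np.polyfit(s,Q[:,2],1))),s.min(),s.max(),Q[:,2].mean())
p,d=viewer.get_image("scene"); cv2.imwrite("pics/s10.png",p[:,:,::-1]); crop(p,180,380,100,250,4,"s10c.png")
print(telemetry.get_time_s())
E
```

```text
False
[ 0.5116 -0.1818  0.085 ] [-180.        0.0024  170.0003] 0.025856147983724726 [ 0.2873 -0.5507 -0.2073]
plaque proj [[322.8944 212.2726]
 [322.9462 125.5435]
 [323.028  249.7229]]
band 323.0664126292869 245.94284158954818 [[ 0.4815 -0.1765  0.095 ]] 0.14074062
slope deg [0.1249 5.4095] -0.09254926023369706 0.014166425289031946 0.09460927764552535
30.4833
```

View pics/w10.png

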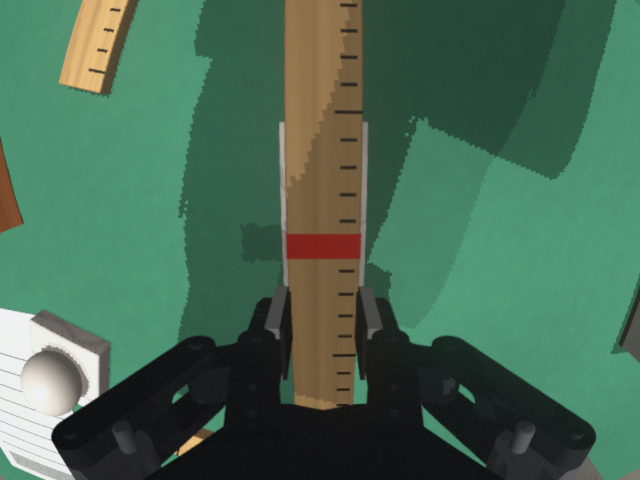

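View pics/s10c.png

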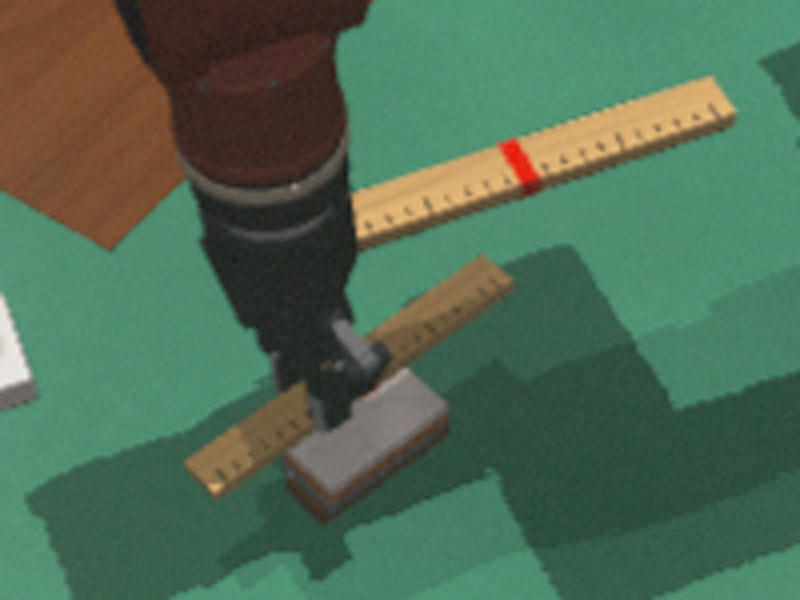

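The ruler is centred over the plaques: the red band at (323,246) matches the stack centre within 1 mm. It is level to 0.1° at about 0.09 m, and the stack beneath is still flush.

```bash
python3 -c "
from rig import bot
bot.sign_off()"
```

```text
the job is handed in; nothing more can be done
```

The job is handed in at about 30.5 s of the 56 s allowed. The ruler is held over the squared-up plaques; sign-off gives no verdict, so the results below are from my own checks.

- **Plaques:** I squeezed the stack at the middle and near both ends. The fingers closed to about 44.5–44.9 mm against a 45 mm plaque width. A close view of one end showed all three end faces in line. I took no close view of the long edges after fetching the ruler, but the last scene picture still shows the stack flush.
- **Ruler:** I gripped it 30 mm from its middle and slid it under the near cover. Then I tilted it 22° and drew it out far end first, with no contact force beyond about 1–2 N.
- **Final pose:** The last wrist view put the ruler centre within about 1 mm of the stack centre, roughly 90 mm above the desk. It is level to about 0.1° and set along the plaques.
- **Bystanders:** I kept the arm away from the pen pot, paperweight and card stand, and none looked moved in the pictures. I did not measure their positions again.

One reading disagreed: the grip width showed about 26 mm on the 28 mm ruler. The ruler did not shift in the fingers in any of the wrist pictures.

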